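Fetch the stapler from behind the glue

ROBOT

A 6-joint arm with a two-finger parallel gripper is mounted at the origin on the work surface. World frame = base frame: x ahead of the robot, y to its left, z up, the work surface at z = 0. Lengths are in m, angles in degrees, forces in N, time in s.
With the tool pointing down it reaches from about 0.375 to 0.75 m from the base axis. Payload 9 kg.
Tool frame: the origin (TCP) lies where the fingers leave the gripper's body, on its centre line; the fingertips stand 73 mm ahead of it and the grasp point (between the pads) lies 54 mm ahead of it (robot.tip_reach is the distance from the TCP to the fingertips, in m); z points along the fingers, y is the line along which they close (so a half turn about z gives the same grasp; the last joint's range is limited). The gripper opens to 85 mm and grips with 20 to 120 N. Pads are 22 mm wide; open, the fingers measure 114 mm over their backs; the gripper's body (76 mm by 85 mm) begins 54 mm behind the grasp point. The pads swing forward as they close: fully open they stand 13 mm farther back than shut.
Start: joints at [-86.27, 5.964, 5.575, 89.605, 0, 77.527], TCP at [0.167, -0.576, 0.304] pointing down, gripper open.
Joint ranges: [-171.21, 171.21], [-48.23, 106.86], [-62.78, 66.21], [-105.2, 120.99], [-86.42, 89.51], [-180, 180]. Speed limits (degrees/s): [127.2, 127.2, 147.25, 180, 180, 180].

INTERFACE

Orientations are given as [roll, pitch, yaw] about the fixed x, y, z axes, in that order (R = Rz(yaw) Ry(pitch) Rx(roll)).
In Python, from plant import robot gives the robot as it stands. Calls block until the motion is done:
- robot.move_pose(position, orientation): joint-space move of the TCP to a pose.
- robot.line_to(position, vel=0.15, rotation=None, guard=None): straight line of the TCP; rotation=None keeps the orientation; vel is the mean speed in m/s. With guard (N) it stops when the force on the tool has changed by that much, and returns True; else False.
- robot.goto_joints(angles): joint-space move.
- robot.set_gripper(opening): finger opening in m; the grip force is fixed at half the most; returns when the fingers have stopped.
- robot.pause(seconds).
- robot.ik(position, orientation): joint angles nearest the present ones, or None.
- robot.observe(): the state.
- robot.grab_frame(name): name is "scene" or "side" or "wrist"; returns the picture (400x640x3 uint8, blue, green, red); there is no depth.
- robot.get_calibration(name): a dict with "vertical_fov" (degrees; the focal length in pixels is half the picture's height over the tangent of half this angle, whatever the lens; pixels are square), "cx", "cy" (the principal point, pixels), "k1" (the pictures are not rectified: a ray, as slopes to the right and down, at radius r is drawn at 1 + k1 r^2 times it, then the intrinsics apply), "rvec" (rotation vector, rad) and "tvec" (3), from world to camera coordinates, as OpenCV has them. Camera axes: x right, y down, z forward; pixel columns grow to the right and rows downward; lengths in m; the calibration is good to about 2 mm. A picture is of the moment at which its call begins: read the wrist's pose just before it. get_calibration takes no time and is no camera call; for the wrist camera it gives the pose at the moment of the call.
A pose or a line that the arm cannot do raises robot.IKError and nothing moves.
- robot.job_done(): hands the job in; it is judged then, once.
The state is a dict: "time": time; "q": joint angles; "qvel": joint speeds; "joint_torque": joint torques, N m; "tool_pos": TCP position; "tcp_rot": TCP orientation; "ft_force": force on the tool from outside, world axes, zero at the start; "torque": the same for the moment, N m; "gripper_width": finger opening in m; "gripper_force": force on a finger pad.
Only numpy, scipy, OpenCV 4.12 (cv2) and the standard library are available. Lean on these libraries where they do the work, as an engineer would, in place of code of your own. Each camera call takes 0.05 s, during which the arm holds its last target. There are 200 camera calls.

TASK

The green stapler stands behind the yellow glue jar and the blue bottle on the plywood board. First stand both the jar and the bottle clear in the red tray, then put the stapler upright in the middle of the cork pad, lined up lengthways with it, and only then put the jar and the bottle back, each centred on the coaster of its own colour. Keep the jar and the bottle upright, set everything down gently, and leave the marble block and the orange roll of tape where they are.

Things in the scene. Friction and masses are not known exactly. Their poses are not given: they have to be found in the camera images.
- jar: Round glue jar, yellow with a white label and a red lid, free to move, about 0.35 kg. A plain upright cylinder 54 mm in diameter and 120 mm high (the lid is the top 25 mm, same diameter). Origin at the centre of its underside, z up. At the start it stands on the yellow coaster.
- bottle: Round blue bottle with a white label and a white cap, free to move, about 0.32 kg. 54 mm in diameter up to 80 mm, then a shoulder and a neck 24 mm wide; the cap, 30 mm in diameter, reaches from 106 to 142 mm (the top). Origin at the centre of its underside, z up. At the start it stands on the blue coaster.
- stapler: Desk stapler with a black base and a green arm, free to move, about 0.25 kg. 130 mm long (own y), 34 mm wide (own x, the same width from bottom to top, to be gripped across), 45 to 49 mm high. Origin at the centre of its underside. At the start it lies on the board behind (on the +x side of) the jar and the bottle, its length along the row of the two, about 10 mm from them.
- board: Fixed plywood supply board, 130 mm (own x) by 170 mm (own y), 6 mm thick; origin at the centre of its underside, on the table. Carries the two coasters on its front (own -x) half, side by side along its y, centres 66 mm apart, and the stapler on its rear half. The jar and the bottle are thus only 12 mm apart; beside them along the board's x there is room for fingers above the stapler's height.
- coaster_yellow: Fixed square yellow coaster on the board, 64 x 64 mm, 3 mm thick, home of the yellow jar. Origin at the centre of its underside; its top is 9 mm above the table.
- coaster_blue: Fixed square blue coaster on the board, 64 x 64 mm, 3 mm thick, home of the blue bottle. Origin at the centre of its underside; its top is 9 mm above the table. The coasters may be either way round.
- tray: Fixed open red tray, the side area for the jar and the bottle: 150 mm (own x) by 260 mm (own y) outside, walls 4 mm thick and 22 mm high, floor about 4 mm above the table. Origin at the centre of its underside. It lies to the left or the right of the board.
- pad: Fixed cork stapling pad, 60 mm (own x) by 150 mm (own y, its length), 4 mm thick, where the stapler is to go. Origin at the centre of its underside. It lies on the other side of the board from the tray.
- stone: Bystander: marble weight block, 75 x 120 x 50 mm high, 1.2 kg, loose on the table beyond the board. Origin at the centre of its underside. Not to be moved.
- tape: Bystander: orange roll of tape lying flat, 90 mm outside diameter, 20 mm high, loose on the table in front of the board. Origin at the centre of its underside. Not to be moved.
There are look-alikes about, which are no part of the job. There is more than one size of the stapler; the one meant has the size given above.

How it is judged:
By the outcome, as a careful person would: the job done as asked, in the order asked, and still so for the second after the job is handed in, with the robot touching nothing.
It also fails if it takes over 120 s, if anything falls off the work surface, if the arm or the gripper's body presses on something with over 40 N, if the wrist force passes 120 N, or if a joint passes its speed limit or range.

## Working session

There is one attempt and no reset: what is moved stays moved. The work goes in short steps, each a Python script; the robot and the scene stay as the last script left them, time stands still between calls to the robot, and variables do not carry over. Pictures are saved under pics/ and viewed, at most 14 in all, crops included, and the job is handed in when it is done.

```bash
ls; mkdir -p pics; python3 - <<'E'
from plant import robot
import cv2
for n in("scene","side","wrist"):
    c=robot.get_calibration(n);print(n,c)
    cv2.imwrite(f"pics/{n}0.png",robot.grab_frame(n))
o=robot.observe();print(o['tool_pos'],o['tcp_rot'],robot.tip_reach)
E
```

```text
pics
scene {'vertical_fov': 48.45127178169438, 'cx': 308.41422008112795, 'cy': 208.20702905432185, 'k1': -0.10612172430463117, 'rvec': array([ 2.38511746,  1.10383802, -0.28827763]), 'tvec': array([-0.32903741, -0.27693142,  1.43550636])}
side {'vertical_fov': 54.0669217788733, 'cx': 320.3466734148489, 'cy': 200.96070615090787, 'k1': -0.046713511778943215, 'rvec': array([ 0.17634689, -2.78586199,  1.31904174]), 'tvec': array([0.50951061, 0.05294302, 0.9631574 ])}
wrist {'vertical_fov': 61.39093215953884, 'cx': 316.4795394996742, 'cy': 197.66361662846782, 'k1': -3.7802669065183635e-06, 'rvec': array([-2.32364163,  1.74673101,  0.24816918]), 'tvec': array([-0.59983471, -0.03645326,  0.37819457])}
[ 0.16740565 -0.57598416  0.30331201] [-1.79943990e+02 -1.22143851e-02  1.62026122e+01] 0.0726
```

View pics/scene0.png

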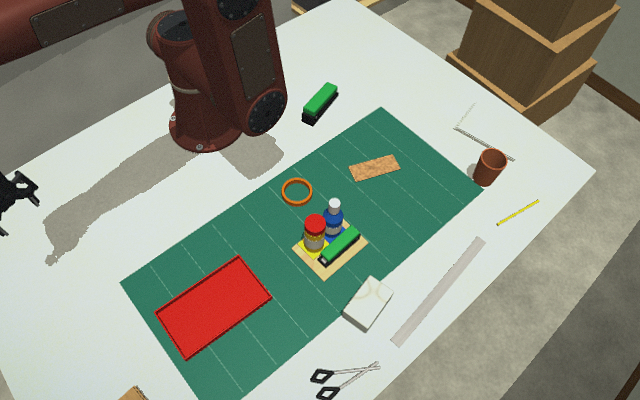

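View pics/side0.png

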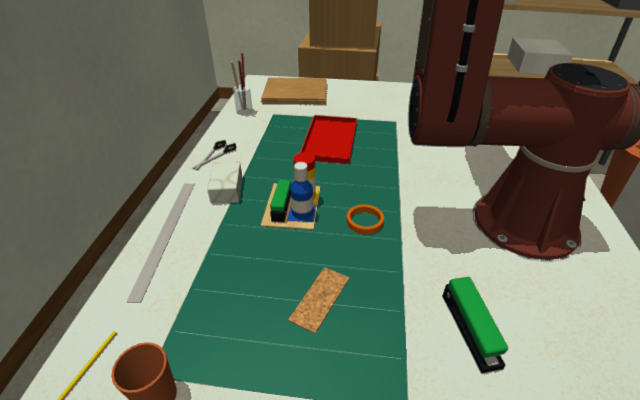

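The scene view shows the board with jar (lid ~314,222), bottle (cap ~335,203) and stapler (~340,246), the red tray (centre ~213,307) and the pad (~374,168), with tape at (297,191) and the stone at (368,303). The side view shows the same layout: pad ~(320,299), tray ~(331,139). The stapler near the base is a larger decoy.

```bash
cat > h.py <<'E'
import numpy as np, cv2
from plant import robot
from scipy.spatial.transform import Rotation as R
def ray(c,px):
    f=200/np.tan(np.radians(c['vertical_fov']/2))
    K=np.array([[f,0,c['cx']],[0,f,c['cy']],[0,0,1.]])
    u=cv2.undistortPoints(np.array([[px]],float),K,np.array([c['k1'],0,0,0,0]))[0,0]
    Rm=cv2.Rodrigues(c['rvec'])[0]
    d=Rm.T@np.array([u[0],u[1],1]); return -Rm.T@c['tvec'], d/np.linalg.norm(d)
def at(c,px,z):
    o,d=ray(c,px); return o+d*(z-o[2])/d[2]
def tri(*obs):
    A=np.zeros((3,3));b=np.zeros(3);rs=[ray(c,p) for c,p in obs]
    for o,d in rs: P=np.eye(3)-np.outer(d,d);A+=P;b+=P@o
    x=np.linalg.solve(A,b)
    return x, max(np.linalg.norm((np.eye(3)-np.outer(d,d))@(x-o)) for o,d in rs)
def proj(c,P):
    f=200/np.tan(np.radians(c['vertical_fov']/2))
    K=np.array([[f,0,c['cx']],[0,f,c['cy']],[0,0,1.]])
    return cv2.projectPoints(np.atleast_2d(P).astype(float),c['rvec'],c['tvec'],K,np.array([c['k1'],0,0,0,0]))[0][:,0]
E
python3 - <<'E'
from h import *
np.set_printoptions(precision=3,suppress=True)
s=robot.get_calibration("scene");d=robot.get_calibration("side");w=robot.get_calibration("wrist")
for n,p,z in [("tray",(155,313),.022),("tray",(239,256),.022),("tray",(271,296),.022),("tray",(186,360),.022),("pad",(348,167),.004),("pad",(392,154),.004),("pad",(400,168),.004),("pad",(356,181),.004),("board",(292,248),.006),("board",(325,280),.006),("board",(368,243),.006),("jar",(314,222),.129),("bot",(335,202),.151),("stone",(372,288),.05),("tape",(297,191),.02)]: print(n,at(s,p,z))
for n,p,z in [("pad",(325,268),.004),("pad",(349,277),.004),("pad",(316,332),.004),("pad",(290,321),.004)]: print('side',n,at(d,p,z))
print('bottle cap',tri((s,(335,202)),(d,(301,167))),'jar',tri((s,(314,222)),(d,(305,158))))
o=robot.observe();T=R.from_euler('xyz',o['tcp_rot'],degrees=True)
Rm=cv2.Rodrigues(w['rvec'])[0];print('cam in tool',T.inv().apply(-Rm.T@w['tvec']-o['tool_pos']),T.inv().as_matrix()@Rm.T)
E
```

```text
tray [ 0.453 -0.458  0.022]
tray [ 0.461 -0.203  0.022]
tray [ 0.603 -0.207  0.022]
tray [ 0.599 -0.461  0.022]
pad [0.426 0.227 0.004]
pad [0.477 0.367 0.004]
pad [0.53  0.347 0.004]
pad [0.479 0.21  0.004]
board [ 0.527 -0.077  0.006]
board [ 0.654 -0.07   0.006]
board [0.649 0.092 0.006]
jar [ 0.555 -0.026  0.129]
bot [0.554 0.043 0.151]
stone [ 0.758 -0.008  0.05 ]
tape [0.401 0.046 0.02 ]
side pad [0.477 0.211 0.004]
side pad [0.423 0.23  0.004]
side pad [0.475 0.368 0.004]
side pad [0.527 0.351 0.004]
bottle cap (array([0.552, 0.045, 0.147]), np.float64(0.0002463743202432368)) jar (array([ 0.554, -0.025,  0.127]), np.float64(0.000414205103667916))
cam in tool [ 0.069  0.    -0.07 ] [[-0.001 -0.961 -0.278]
 [ 1.    -0.001  0.   ]
 [-0.    -0.278  0.961]]
```

```bash
cat > look.py <<'E'
from h import *
import pickle
def look(name,pos,yaw):
    robot.move_pose(pos,[180,0,yaw]); robot.pause(.3)
    c=robot.get_calibration("wrist"); im=robot.grab_frame("wrist")
    cv2.imwrite(f"pics/{name}.png",im); pickle.dump(c,open(f"pics/{name}.pkl","wb")); return c,im
def load(name): return pickle.load(open(f"pics/{name}.pkl","rb"))
def save_mosaic(name,*names):
    r=[cv2.resize(cv2.imread(f"pics/{n}.png"),(400,250)) for n in names]
    cv2.imwrite(f"pics/{name}.png",np.vstack([np.hstack(r[i:i+2]) for i in range(0,len(r),2)]))
E
python3 - <<'E'
from look import *
look("tr1",[.49,-.30,.36],90); look("tr2",[.56,-.36,.33],90)
look("bd1",[.52,-.03,.36],90); look("bd2",[.58,.05,.36],90)
look("pd1",[.46,.25,.33],90); look("pd2",[.50,.32,.33],90)
save_mosaic("m1","tr1","tr2","pd1","pd2")
print(robot.observe()['time'])
E
```

```text
7.4
```

View pics/m1.png

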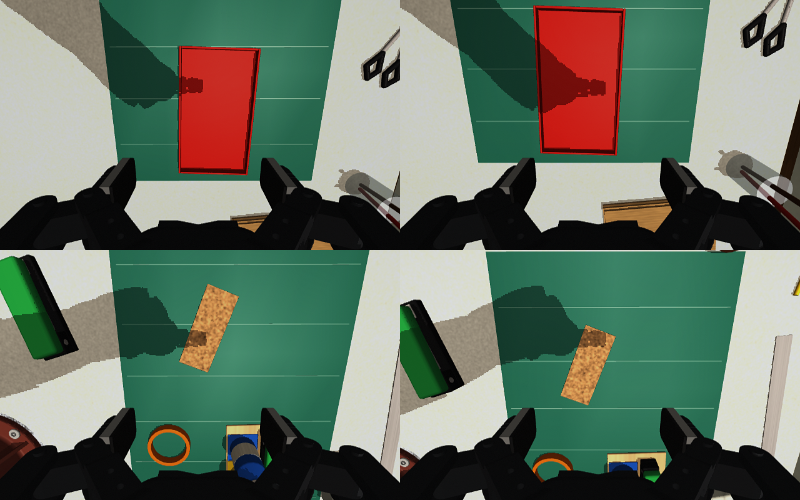

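View pics/bd1.png

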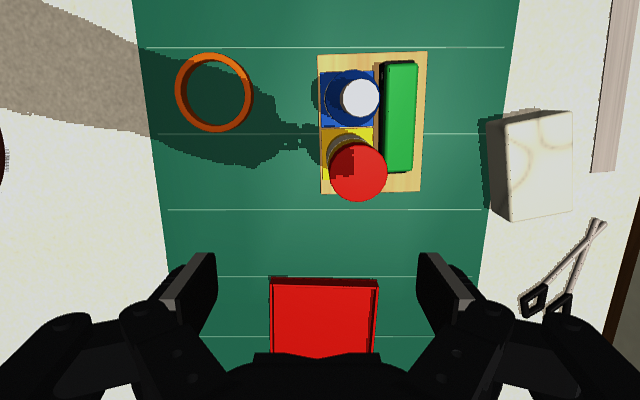

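View pics/bd2.png

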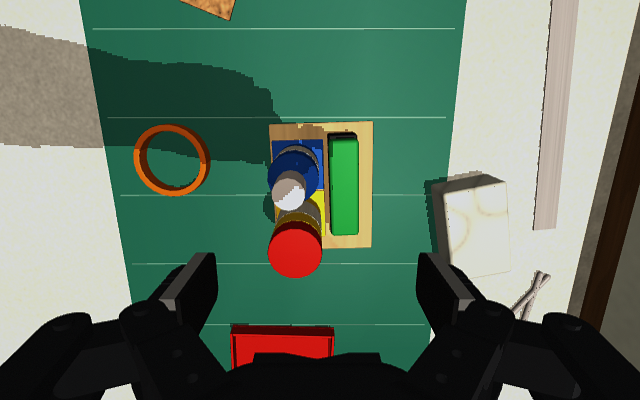

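The mosaic shows the tray (two top views) and pad; in bd1 the white cap is at (359,98), lid at (358,174), green arm top spanning (386..415, 61..172), board corners (318,55),(427,51),(420,192),(320,194). In bd2 the cap is ~(289,193), lid (295,250).

```bash
python3 - <<'E'
from look import *
np.set_printoptions(precision=4,suppress=True)
b1,b2,t1,t2,p1,p2=[load(n) for n in("bd1","bd2","tr1","tr2","pd1","pd2")]
def rep(n,ca,A,cb,B,k=1):
    X=[]
    for a,b in zip(A,B):
        x,e=tri((ca,np.array(a)*k),(cb,np.array(b)*k));X.append(x);print(n,x,round(e,4))
    print('  mean',np.mean(X,0));return np.array(X)
# circle segments: red lid, via fit in image
for n,c in(("bd1",b1),("bd2",b2)):
    im=cv2.imread(f"pics/{n}.png").astype(int);B,G,Rr=im[...,0],im[...,1],im[...,2]
    m=((Rr>130)&(G<60)&(B<60)).astype(np.uint8);m[265:]=(m[265:] if n=="bd2" else 0)
    m[300:]=0
    k,l,st,ce=cv2.connectedComponentsWithStats(m);i=1+np.argmax(st[1:,4]);print(n,'lid',ce[i],st[i])
    if n=="bd2": pass
rep('cap',b1,[(359.5,98)],b2,[(290,194)])
rep('lid',b1,[(358,174)],b2,[(295,250)])
rep('stap',b1,[(386,62),(417,61),(412,172),(385,172)],b2,[(330,133),(357,133),(358,235),(331,236)])
rep('board',b1,[(318,55),(427,51),(420,192)],b2,[(269,123),(373,121),(372,247)])
rep('tray',t1,[(180,46),(260,48),(246,174),(179,171)],t2,[(134,6),(225,9),(217,154),(140,151)],1.6)
X=rep('pad',p1,[(208,34),(239,46),(209,122),(180,111)],p2,[(187,75),(215,87),(188,156),(161,147)],1.6)
for nm,c in(("pd1",p1),("pd2",p2)):
    im=cv2.imread(f"pics/{nm}.png");h=cv2.cvtColor(im,cv2.COLOR_BGR2HSV)
    m=cv2.inRange(h,(5,60,40),(25,255,255));m[:, :250]=0;m[:,420:]=0;m[230:]=0;m=cv2.morphologyEx(m,cv2.MORPH_CLOSE,np.ones((5,5)))
    q=max(cv2.findContours(m,0,1)[0],key=cv2.contourArea)
    W=np.array([at(c,p[0],.004)[:2] for p in q]);r=cv2.minAreaRect((W*1e3).astype(np.float32));print(nm,r)
for nm,c in(("tr1",t1),("tr2",t2)):
    im=cv2.imread(f"pics/{nm}.png").astype(int)
    m=((im[...,2]>2.5*im[...,1])&(im[...,2]>50)).astype(np.uint8);m[280:]=0
    q=max(cv2.findContours(m,0,1)[0],key=cv2.contourArea)
    W=np.array([at(c,p[0],.022)[:2] for p in q]);print(nm,cv2.minAreaRect((W*1e3).astype(np.float32)))
E
```

```text
bd1 lid [362.3857 175.3054] [ 331  145   57   57 2017]
bd2 lid [294.3426 253.0264] [ 268  229   54   49 2084]
cap [0.5545 0.0403 0.1444] 0.0009
  mean [0.5545 0.0403 0.1444]
lid [ 0.5573 -0.0275  0.1168] 0.0009
  mean [ 0.5573 -0.0275  0.1168]
stap [0.5956 0.0809 0.0253] 0.0013
stap [0.6269 0.0812 0.0348] 0.0019
stap [ 0.6299 -0.0414  0.0428] 0.0004
stap [ 0.5964 -0.0394  0.0512] 0.0007
  mean [0.6122 0.0203 0.0385]
board [ 0.5199  0.0912 -0.0008] 0.0009
board [0.6485 0.0942 0.0024] 0.0002
board [ 0.6557 -0.0781 -0.0026] 0.0002
  mean [ 0.608   0.0358 -0.0003]
tray [ 0.4556 -0.2016  0.0197] 0.0003
tray [ 0.604  -0.2049  0.014 ] 0.0002
tray [ 0.5971 -0.4708  0.005 ] 0.0013
tray [ 0.4475 -0.4532  0.026 ] 0.0004
  mean [ 0.526  -0.3326  0.0162]
pad [ 0.478   0.3674 -0.0023] 0.0006
pad [0.5302 0.3465 0.0142] 0.0002
pad [0.4796 0.2124 0.0197] 0.0005
pad [0.4272 0.234  0.0242] 0.0007
  mean [0.4788 0.2901 0.0139]
pd1 ((477.01507568359375, 287.6280822753906), (149.70068359375, 59.74452209472656), 68.9770736694336)
pd2 ((478.0401306152344, 290.50262451171875), (144.09310913085938, 59.76111602783203), 68.94744110107422)
tr1 ((524.3636474609375, -332.5997314453125), (258.5881652832031, 149.13754272460938), 88.17212677001953)
tr2 ((524.7178344726562, -332.568115234375), (258.5911865234375, 149.13026428222656), 88.14275360107422)
```

Sizes agree with the text (tray 259×149, pad 150×60, cap ≈0.147–0.151, lid ≈0.127). Moving the bottle first.

```bash
cat > act.py <<'E'
from look import *
def st(t=""):
    o=robot.observe();print(t,round(o['time'],1),np.round(o['tool_pos'],4),np.round(o['ft_force'],1),'w',round(o['gripper_width'],4),'F',round(o['gripper_force'],1));return o
def pick(xy,z,yaw,op,zup):
    robot.set_gripper(op); robot.move_pose([*xy,zup],[180,0,yaw])
    if robot.line_to([*xy,z],vel=.1,guard=8): st("GUARD on descent"); raise SystemExit
    robot.pause(.1);robot.set_gripper(0.0 if op<.09 else op); o=st("gripped")
    robot.line_to([*xy,zup],vel=.12); return st("lifted")
def place(xy,z,yaw,zup,op,dz=.006):
    # z: expected TCP height at contact
    robot.move_pose([*xy,zup],[180,0,yaw]); robot.line_to([*xy,z+.012],vel=.12); robot.pause(.2)
    hit=robot.line_to([*xy,z-dz],vel=.015,guard=2.5); o=st(f"down hit={hit}")
    zz=o['tool_pos'][2]; robot.set_gripper(op); robot.pause(.2); st("released")
    robot.line_to([*xy,zup],vel=.12); return zz
E
python3 - <<'E'
from act import *
pick((.5537,.040),.186,92.4,.06,.336)
place((.5226,-.392),.181,92.4,.336,.06)
look("bd3",[.52,-.03,.36],90);look("tr3",[.49,-.30,.36],90)
save_mosaic("m2","bd3","tr3");st()
E
```

```text
gripped 11.0 [0.554  0.04   0.1864] [ 1.5 -0.2  2.4] w 0.0285 F 59.5
lifted 12.4 [0.5535 0.0401 0.3351] [ 0.3 -1.5 -2.3] w 0.0284 F 59.3
down hit=True 16.3 [ 0.5226 -0.3919  0.1813] [0.8 0.4 6. ] w 0.0287 F 59.9
released 16.9 [ 0.5221 -0.3914  0.18  ] [ 0.1  0.2 -0.1] w 0.0602 F 0.0
 21.5 [ 0.4903 -0.2993  0.3601] [1.2 0.1 0. ] w 0.0598 F 0.0
```

View pics/m2.png

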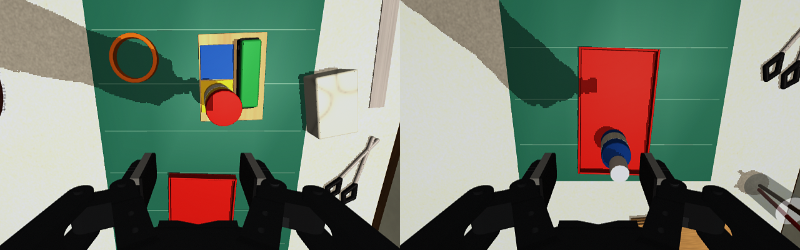

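The bottle is standing in the tray (cap at ~(620,173) in the mosaic) and the blue coaster is free; now the jar.

```bash
python3 - <<'E'
from act import *
pick((.5565,-.0265),.157,92.4,.085,.31)
place((.5264,-.2725),.152,92.4,.31,.085)
look("bd4",[.53,-.02,.34],90);look("bd5",[.60,.06,.34],90);look("tr4",[.49,-.30,.36],90)
a=cv2.imread("pics/bd4.png")[20:270,250:570];cv2.imwrite("pics/bd4c.png",cv2.resize(a,None,fx=2.4,fy=2.4))
b=cv2.imread("pics/bd5.png")[20:270,200:520];cv2.imwrite("pics/bd5c.png",cv2.resize(b,None,fx=2.4,fy=2.4))
st()
E
```

```text
gripped 25.2 [ 0.5568 -0.0266  0.1575] [0.4 0.4 4.8] w 0.0526 F 62.7
lifted 26.6 [ 0.5562 -0.0264  0.3091] [ 0.3 -0.6 -3. ] w 0.0527 F 63.0
down hit=True 29.9 [ 0.5264 -0.2725  0.1525] [-0.1 -0.1  4.8] w 0.0523 F 63.5
released 30.5 [ 0.5258 -0.272   0.1513] [-0.7 -1.9 -0.3] w 0.0851 F 0.0
 36.0 [ 0.4903 -0.2996  0.36  ] [-0.   0.8  0.7] w 0.0849 F 0.0
```

View pics/bd4c.png

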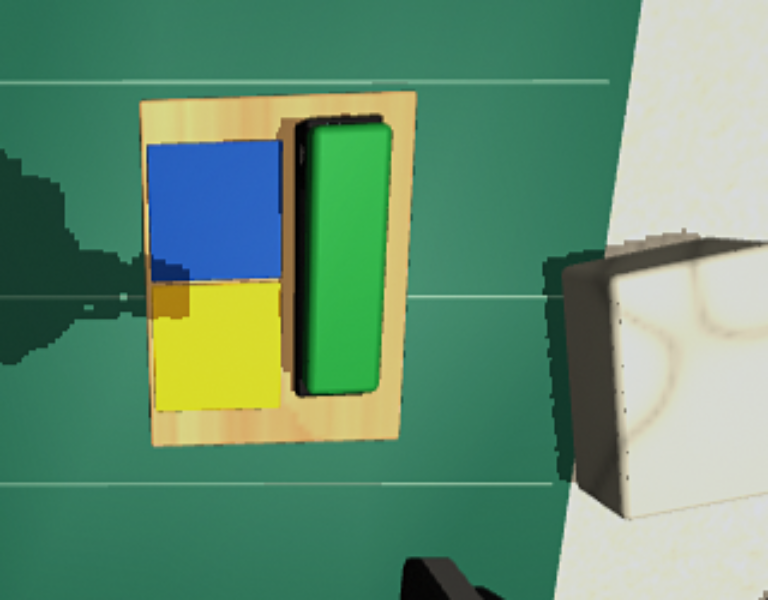

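View pics/bd5c.png

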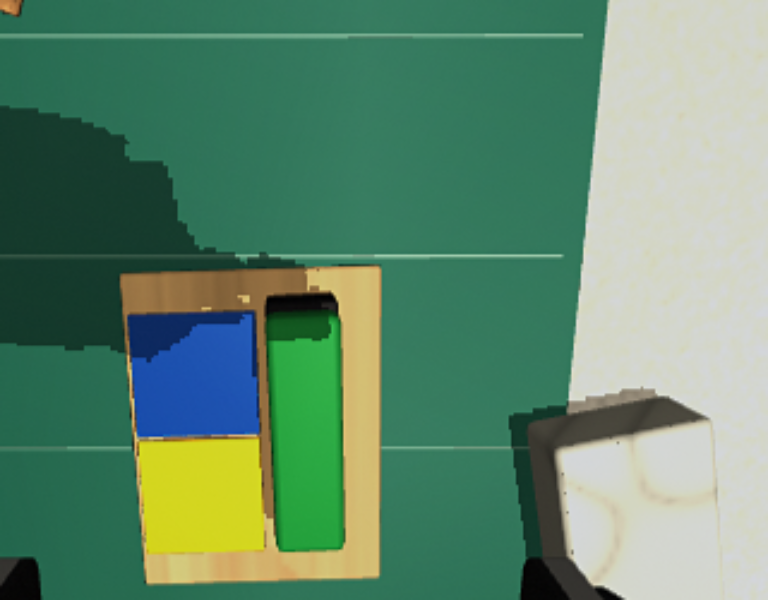

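View pics/tr4.png

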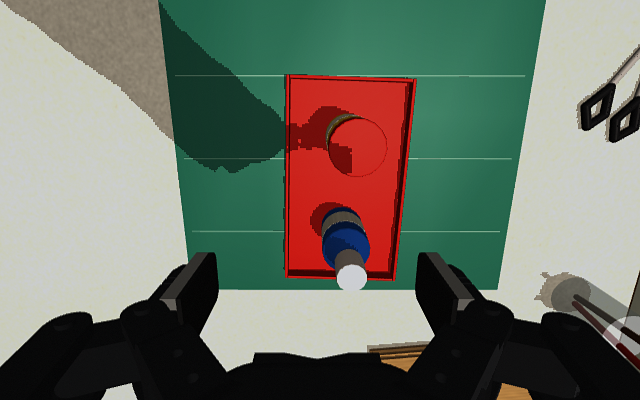

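Both containers stand in the tray (lid ~(358,147), cap (351,277) in tr4), and the crops show the coasters (blue +y, yellow −y) and the stapler with its black base peeking at the +y end.

```bash
python3 - <<'E'
from look import *
np.set_printoptions(precision=4,suppress=True)
c4,c5=load("bd4"),load("bd5")
f4=lambda p:(p[0]/2.4+250,p[1]/2.4+20); f5=lambda p:(p[0]/2.4+200,p[1]/2.4+20)
for n,a,b in [("blueTL",(147,144),(128,314)),("blueTR",(281,140),(257,312)),("yelBL",(156,411),(147,553)),("yelBR",(281,408),(265,550)),("brdTL",(140,101),(121,274)),("brdTR",(416,92),(381,266)),("brdBR",(398,439),(380,577)),("brdBL",(153,447),(147,584)),
 ("grnBR",(378,388),(344,548)),("grnBL",(308,391),(278,550)),("grnTR",(391,126),(340,310)),("baseTR",(383,117),(335,295)),("baseTL",(299,121),(268,298))]:
    print(n,tri((c4,f4(a)),(c5,f5(b))))
for nm,c in(("bd4",c4),("bd5",c5)):
    h=cv2.cvtColor(cv2.imread(f"pics/{nm}.png"),cv2.COLOR_BGR2HSV)
    for k,lo,hi,z in(("blue",(100,120,40),(125,255,255),.009),("yel",(25,150,60),(35,255,255),.009),("grn",(50,170,60),(66,255,255),.053)):
        m=cv2.inRange(h,lo,hi);m[:,:200]=0;m[270:]=0;m[:,450:]=0
        m=cv2.morphologyEx(m,cv2.MORPH_OPEN,np.ones((3,3)))
        q=max(cv2.findContours(m,0,1)[0],key=cv2.contourArea)
        W=np.array([at(c,p[0],z)[:2] for p in q]);print(nm,k,cv2.minAreaRect((W*1e3).astype(np.float32)))
E
```

```text
blueTL (array([0.5228, 0.0709, 0.0068]), np.float64(2.1588823603453487e-05))
blueTR (array([0.5866, 0.0721, 0.0056]), np.float64(0.0007974299765797346))
yelBL (array([ 0.5264, -0.0588,  0.0079]), np.float64(0.000185756787778472))
yelBR (array([ 0.5905, -0.0573,  0.0079]), np.float64(0.0003008695413492003))
brdTL (array([0.5196, 0.0903, 0.0025]), np.float64(3.2866434083567234e-05))
brdTR (array([0.6489, 0.0938, 0.0022]), np.float64(5.9317020800805266e-05))
brdBR (array([ 0.6538, -0.0759,  0.0025]), np.float64(4.706266541170541e-05))
brdBL (array([ 0.5247, -0.0796,  0.0035]), np.float64(0.00018754736074702422))
grnBR (array([ 0.6296, -0.0382,  0.0459]), np.float64(0.00034473930147522726))
grnBL (array([ 0.5973, -0.0396,  0.0453]), np.float64(0.00019542345900630192))
grnTR (array([0.6269, 0.0767, 0.0416]), np.float64(0.0011064022706326938))
baseTR (array([0.6257, 0.0817, 0.0301]), np.float64(0.0017116652706695335))
baseTL (array([0.5927, 0.08  , 0.0158]), np.float64(0.0002947646055347795))
bd4 blue ((554.9217529296875, 40.1738395690918), (63.47233200073242, 63.14374923706055), 1.6695178747177124)
bd4 yel ((556.6682739257812, -25.630455017089844), (62.682762145996094, 63.048927307128906), 2.183493137359619)
bd4 grn ((609.3189086914062, 19.351959228515625), (32.66267013549805, 114.25006866455078), 1.2202259302139282)
bd5 blue ((555.04296875, 40.4896354675293), (63.45771789550781, 63.08161163330078), 1.6185815334320068)
bd5 yel ((556.7711181640625, -25.54297637939453), (63.168704986572266, 63.27476119995117), 2.022068500518799)
bd5 grn ((610.9691162109375, 21.161060333251953), (31.68282127380371, 111.49050903320312), 2.4409844875335693)
```

```bash
python3 - <<'E'
from look import *
print(robot.ik([.60,-.0,.33],[180,0,-90]))
c,im=look("st1",[.60,0.0,.33],-90)
pts=proj(c,[[.611,-.045,.03]])[0].round().astype(int);x,y=max(pts[0]-130,0),max(pts[1]-150,0);print(x,y)
cv2.imwrite("pics/st1c.png",cv2.resize(im[y:y+200,x:x+260],None,fx=3,fy=3))
E
```

```text
[ -12.47420171    6.41606602    8.774115     92.35804898    0.
 -102.47420171]
175 0
```

View pics/st1c.png

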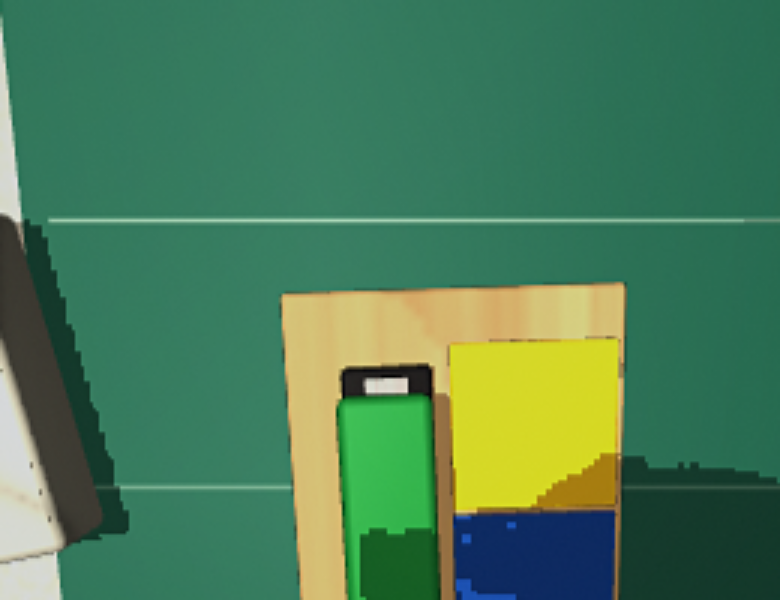

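The crop shows the black base's −y end edge at (343,370)–(432,366), with the base projecting past the green arm.

```bash
python3 - <<'E'
from look import *
np.set_printoptions(precision=4,suppress=True)
c=load("st1");c4=load("bd4");c5=load("bd5");f=lambda p:(p[0]/3+175,p[1]/3)
for z in(.006,.016,.024):
    a,b=at(c,f((343,369)),z),at(c,f((432,366)),z);print(z,a,b,np.linalg.norm(a-b))
print('yel check',at(c,f((450,345)),.009),at(c,f((617,339)),.009))
for z in (.016,.03,.04,.05):
  print(z,'baseTop end',at(c4,(383/2.4+250,117/2.4+20),z),at(c4,(305/2.4+250,119/2.4+20),z),at(c5,(335/2.4+200,295/2.4+20),z))
print('green R edge z.051',[at(c,f(p),.05) for p in((338,402),(432,398),(345,600),(440,600))])
E
```

```text
0.006 [ 0.6297 -0.0468  0.006 ] [ 0.5958 -0.0479  0.006 ] 0.03393238087395011
0.016 [ 0.6289 -0.0474  0.016 ] [ 0.5959 -0.0485  0.016 ] 0.03307068642445929
0.024 [ 0.6283 -0.0479  0.024 ] [ 0.5959 -0.0489  0.024 ] 0.03238133086486665
yel check [ 0.589  -0.0558  0.009 ] [ 0.5264 -0.0578  0.009 ]
0.016 baseTop end [0.6306 0.0818 0.016 ] [0.5951 0.081  0.016 ] [0.6254 0.0812 0.016 ]
0.03 baseTop end [0.627  0.0806 0.03  ] [0.5928 0.0799 0.03  ] [0.6244 0.0829 0.03  ]
0.04 baseTop end [0.6245 0.0798 0.04  ] [0.5911 0.0791 0.04  ] [0.6238 0.0841 0.04  ]
0.05 baseTop end [0.6219 0.0789 0.05  ] [0.5894 0.0782 0.05  ] [0.6231 0.0853 0.05  ]
green R edge z.051 [array([ 0.6282, -0.0385,  0.05  ]), array([ 0.5961, -0.0398,  0.05  ]), array([0.6275, 0.032 , 0.05  ]), array([0.5932, 0.032 , 0.05  ])]
```

```bash
python3 - <<'E'
from act import *
pick((.6108,.0168),.087,91.7,.07,.2)
place((.477,.2878),.085,69.0,.2,.06)
look("pd3",[.47,.24,.33],90);c,im=look("pd4",[.50,.34,.33],-90)
for n,s in(("pd3",(.477,.288,.03)),("pd4",(.477,.288,.03))):
    p=proj(load(n),[s])[0].astype(int);x,y=max(p[0]-130,0),max(p[1]-105,0);print(n,x,y)
    cv2.imwrite(f"pics/{n}c.png",cv2.resize(cv2.imread(f"pics/{n}.png")[y:y+210,x:x+260],(780,600)[:2] if 0 else None,fx=2.8,fy=2.8))
st()
E
```

```text
gripped 43.3 [0.6111 0.0167 0.0874] [ 0.3 -1.   3.9] w 0.0332 F 60.3
lifted 44.4 [0.6103 0.0169 0.1989] [ 0.  -0.3 -2.2] w 0.0334 F 59.8
down hit=True 47.5 [0.4769 0.2878 0.0854] [-0.2 -0.7  4.7] w 0.0333 F 60.4
released 48.1 [0.4762 0.2875 0.0845] [-0.9 -0.4  0. ] w 0.0598 F 0.0
pd3 195 16
pd4 206 14
 53.0 [0.5  0.34 0.33] [ 0.7 -0.3 -0.5] w 0.0598 F 0.0
```

View pics/pd3c.png

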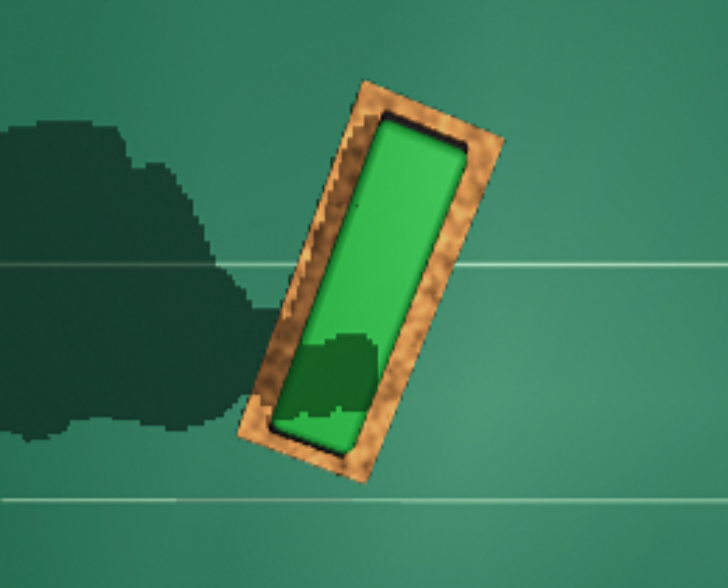

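View pics/pd4c.png

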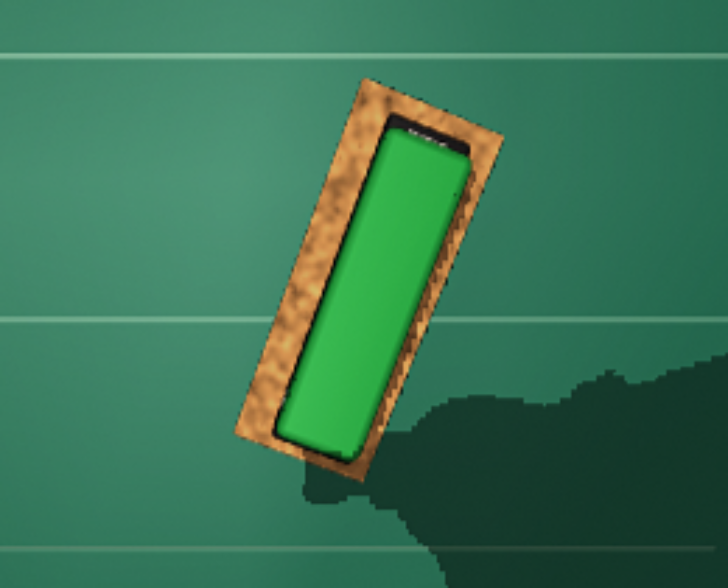

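The stapler stands on the pad in both views with similar margins; checking the numbers.

```bash
python3 - <<'E'
from look import *
np.set_printoptions(precision=4,suppress=True)
a,b=load("pd3"),load("pd4");fa=lambda p:(p[0]/2.8+195,p[1]/2.8+16);fb=lambda p:(p[0]/2.8+206,p[1]/2.8+14)
Pa=[at(a,fa(p),.004) for p in((362,80),(504,138),(367,483),(238,437))];Pb=[at(b,fb(p),.004) for p in((365,78),(503,135),(365,482),(235,434))]
print(np.mean(Pa,0),np.mean(Pb,0))
d=Pa[0]-Pa[3];print(np.degrees(np.arctan2(d[1],d[0])));d=Pb[3]-Pb[0];print(np.degrees(np.arctan2(d[1],d[0])))
far=np.mean([at(a,fa(p),.018) for p in((383,111),(467,145))],0);near=np.mean([at(b,fb(p),.010) for p in((389,112),(470,150))],0)
print(far,near,(far+near)/2,np.linalg.norm(far-near),np.degrees(np.arctan2(*(far-near)[1::-1])))
# top edges of green arm direction & side centre
for n,c,f,L,Rr in(("a",a,fa,((375,130),(280,410)),((467,160),(362,440))),("b",b,fb,((384,135),(280,420)),((470,165),(365,450)))):
    l=[at(c,f(p),.05) for p in L];r=[at(c,f(p),.05) for p in Rr]
    for q in(l,r): e=q[1]-q[0];print(n,np.degrees(np.arctan2(e[1],e[0]))%180)
    ax=np.array([np.cos(np.radians(69)),np.sin(np.radians(69))]);nn=np.array([ax[1],-ax[0]])
    print([float(nn@(x[:2]-np.array([.477,.288]))) for x in l+r])
E
```

```text
[0.4778 0.2872 0.004 ] [0.4763 0.2879 0.004 ]
69.5738173342261
69.0432836079635
[0.4997 0.3487 0.018 ] [0.4522 0.2276 0.01  ] [0.476  0.2882 0.014 ] 0.13029249816563987 68.58542476730456
a 70.46571656750943
a 70.0703015847023
[-0.017709910694942075, -0.015064603878800126, 0.015703180226656645, 0.01767292642612144]
b 69.64129843693284
b 70.89128322833106
[0.015755475702658173, 0.014565937534242727, -0.015947012596940674, -0.019487791112603528]
```

```bash
python3 - <<'E'
from look import *
t=load("tr4");b1,b2=load("bd1"),load("bd2");t3=load("tr3")
print('jar in tray',at(t,(358,147),.124),'bottle',at(t,(351,277.5),.146))
print('start jar',at(b1,(358,173.5),.129),at(b2,(295,250),.129),'bottle',at(b1,(359.5,98),.151),at(b2,(290,194),.151))
# lid edge fit
im=cv2.imread("pics/tr4.png");print(cv2.HoughCircles(cv2.cvtColor(im,cv2.COLOR_BGR2GRAY)[100:190,310:400],cv2.HOUGH_GRADIENT,1,50,param1=60,param2=12,minRadius=25,maxRadius=34))
h=cv2.cvtColor(im,cv2.COLOR_BGR2HSV);m=cv2.inRange(h,(0,0,190),(180,40,255))[255:300,330:375];print(np.argwhere(m).mean(0)[::-1]+[330,255],cv2.boundingRect(cv2.findNonZero(m)))
E
```

```text
jar in tray [ 0.52657724 -0.27036807  0.124     ] bottle [ 0.52146152 -0.38993157  0.146     ]
start jar [ 0.55647481 -0.0249817   0.129     ] [ 0.55743224 -0.0211214   0.129     ] bottle [0.55299671 0.04072808 0.151     ] [0.55576021 0.04156813 0.151     ]
[[[46.5 48.5 29. ]]]
[351.72744539 284.78157645] (0, 10, 45, 35)
```

```bash
python3 - <<'E'
from act import *
pick((.5264,-.2725),.1525,92.4,.085,.31)
place((.5567,-.0270),.1575,91.8,.31,.085)
pick((.5226,-.392),.1815,92.4,.06,.336)
place((.5550,.0393),.1865,91.8,.336,.06)
look("f1",[.53,-.06,.36],90);look("f2",[.56,.0,.36],-90)
cv2.imwrite("pics/f.png",np.hstack([cv2.resize(cv2.imread(f"pics/{n}.png")[30:280,200:460],None,fx=1.53,fy=1.53) for n in("f1","f2")]))
cv2.imwrite("pics/scene9.png",robot.grab_frame("scene"));st()
E
```

```text
gripped 57.8 [ 0.5266 -0.2726  0.153 ] [0.4 0.4 4.4] w 0.0525 F 63.0
lifted 59.3 [ 0.5262 -0.2723  0.3091] [ 0.1  0.  -3.5] w 0.0526 F 63.0
down hit=True 62.6 [ 0.5567 -0.027   0.1579] [-0.4  0.4  4.4] w 0.0529 F 63.5
released 63.2 [ 0.556  -0.0268  0.1569] [-0.4 -1.1  0.2] w 0.0844 F 0.0
gripped 68.5 [ 0.5228 -0.3921  0.1819] [ 0.6 -0.2  1.8] w 0.0287 F 59.4
lifted 70.0 [ 0.5224 -0.3918  0.3351] [ 0.5 -0.1 -3.4] w 0.0284 F 59.2
down hit=True 73.9 [0.5551 0.0393 0.1868] [ 0.2 -0.8  4.1] w 0.0284 F 59.9
released 74.5 [0.5543 0.0394 0.1856] [-0.  -0.3  0.3] w 0.0604 F 0.0
 79.7 [ 0.56 -0.    0.36] [ 0.4 -0.5 -0.3] w 0.06 F 0.0
```

View pics/f.png

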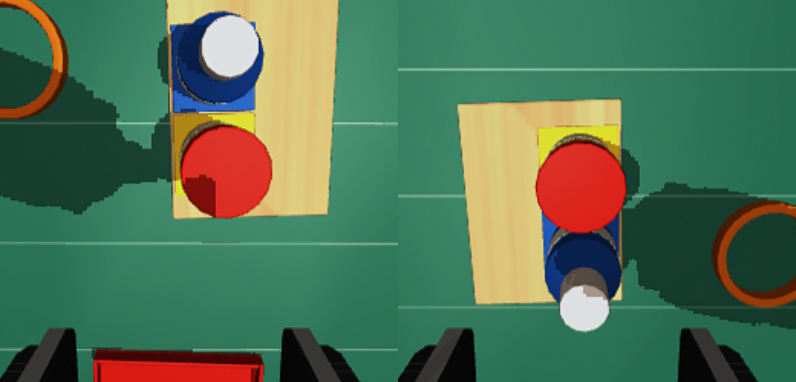

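Jar and bottle stand on their own coasters; lid centres in the crops at (226,171)/(581,187), cap at (229,46)/(584,308).

```bash
python3 - <<'E'
from look import *
a,b=load("f1"),load("f2");f=lambda p:(p[0]/1.53+200,p[1]/1.53+30)
for n,p,q,z in(("jar",(226,171),(183,187),.129),("cap",(229,46),(186,308),.151)):
    print(n,at(a,f(p),z),at(b,f(q),z),tri((a,f(p)),(b,f(q))))
E
```

```text
jar [ 0.5562593  -0.02469406  0.129     ] [ 0.55598628 -0.026788    0.129     ] (array([ 0.55638672, -0.02564014,  0.12240814]), np.float64(0.0005006807081422976))
cap [0.55416663 0.04031012 0.151     ] [0.55439337 0.04019933 0.151     ] (array([0.55430272, 0.04040562, 0.15039736]), np.float64(8.671917372112228e-05))
```

View pics/scene9.png

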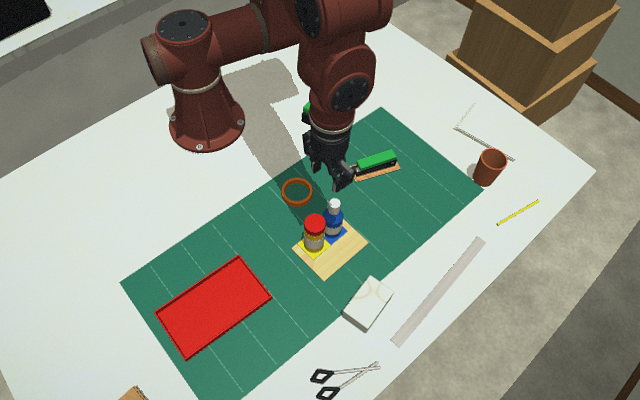

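The jar and bottle are within 1 mm of the coaster centres. The scene view shows the stapler on the pad (~377,160), and the tape and stone where they were.

```bash
python3 -c "
from plant import robot
print(robot.job_done())"
```

```text
the job is handed in; nothing more can be done
None
```

The job is done and handed in at about 80 s: the jar and bottle are back upright within about 1 mm of their coaster centres, the stapler is upright and lined up on the pad within about 2 mm and 2°, and the stone and tape look unmoved in the final scene picture.

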